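# Start the flange nut on the ring press

### The job

Start the big flange nut on the stud of the ring press and wind it down until its flange sits flush on the aluminium pressure plate, then let go. Do not force the thread: turned straight clockwise the nut mostly jams, so first back it off anticlockwise until it drops in and comes up against its stop. Leave the bowl, the glue bottle and the gouge where they are.

Things in the scene. Friction and masses are not known exactly. Their poses are not given: they have to be found in the camera images.
- nut: Loose steel flange nut standing upright on its flange, 0.28 to 0.42 kg. Round flange 70 mm across, 5 mm thick, at the bottom; hexagon above it from 5 to 40 mm. Origin: centre of the flange's underside; z up through the open bore (35 mm, 40 mm at the flange).
- nut_hex (a point): Point on the nut's axis 26 mm above its underside, a good height to grip. Hexagon 54 mm across flats, 62.4 mm over corners. Flats face along the nut's own x axis and every 60 degrees from it; its y axis points at a corner. A gripper opened 57 to 59 mm turns it like a loose spanner (about 10 degrees of play) and leaves it free to rise and drop.
- nut_lugs (a point): Point on the nut's axis 12 mm above its underside, level with the underside of its thread: three brass lugs inside the bore, 120 degrees apart, one along the nut's x axis, each 5 mm wide, 3 mm thick, reaching in to 12.5 mm from the axis.
- press: Ring press, fixed on the bench: round green base 160 mm across and 20 mm high, a glued wooden ring about 125 mm across up to 56 mm, a round aluminium pressure plate 112 mm across with its top at 70 mm, a fixed steel stud upright on the axis. Origin: centre of the base's underside at bench height, z up. Its yaw says nothing about the thread.
- seat (a point): Centre of the pressure plate's top, 70 mm above the bench, on the stud's axis, z up. The nut's origin rests here when the flange is flush. The plate is rigid: the turning moment rises when the flange meets it. Released, the nut stays (self-locking thread). Forcing spoils the thread: never over 120 N of contact between nut and press (turning against the stop, 0.3 N m is about 50 N).
- stud_top (a point): Top of the stud, 41 mm above the plate, on its axis, z up. Downward: a bare pilot tapering from 6 mm radius at the tip to 11 mm radius 9 mm lower, then 7 mm plain, then the thread. The nut has about 1.5 mm play all round and, set down level on the axis, comes to rest with its flange 5 to 15 mm above the plate.
- thread_start (a point): Top of the thread on the stud's axis, 25 mm above the plate. Coarse right-hand three-start thread, 32 mm over crests, 22 mm core, lead 24 mm a turn. Each start is a ramp rising anticlockwise (from above) to a sharp end, then a 38 degree gap, then an upright brass stop tooth, the next ramp's foot behind it. How the starts are clocked differs every time.
- stop (a point): A point on the stud's axis, 17 mm above the plate, the thread's height in the gaps. Turned clockwise where it was set down, it mostly jams on the backs of the teeth. Backed off anticlockwise (120 degrees at most) it climbs, drops 6 mm unless held up, its flange then 6 to 7 mm above the plate, and stops hard against the teeth: the moment rises. Then about 100 degrees clockwise seats it.
- bowl: Turned wooden bowl, 112 mm across the rim, 48 mm high; origin under its centre. Leave alone.
- glue: White glue bottle, 56 mm across, 150 mm high, upright; origin under its centre. Leave alone.
- gouge: Turning gouge lying on the bench, 390 mm long, 31 mm thick, along its own x axis, wooden handle towards its -x, origin at the ferrule 200 mm from the handle's end. Leave alone.
There are look-alikes about, which are no part of the job. Of the things like the nut, leave any that is blue, purple or red; of the rest the larger one is meant.

How it is judged:
By the outcome, as a careful person would: the job done as asked, in the order asked, and still so for the second after the job is handed in, with the robot touching nothing.
It also fails if it takes over 72 s, if anything falls off the work surface, if the arm or the gripper's body presses on something with over 40 N, if the wrist force passes 120 N, or if a joint passes its speed limit or range.

### The arm

A 7-joint arm with a two-finger parallel gripper is mounted at the origin on the work surface. World frame = base frame: x ahead of the robot, y to its left, z up, the work surface at z = 0. Lengths are in m, angles in degrees, forces in N, time in s.
With the tool pointing down it reaches from about 0.375 to 0.925 m from the base axis. Payload 3.1 kg.
Tool frame: the origin (TCP) lies on the mounting face of the last link; the fingertips stand 173 mm ahead of it and the grasp point (between the pads) lies 155 mm ahead of it; z points along the fingers, y is the direction in which the jaws open and shut (so a half turn about z gives the same grasp; the last joint's range is limited). The gripper opens to 85 mm and grips with 20 to 120 N. Pads are 22 mm wide; open, the fingers measure 114 mm over their backs; the gripper's body (76 mm by 85 mm) begins 54 mm behind the grasp point. The pads swing forward as they close: fully open they stand 13 mm farther back than shut.
Start: joints at [62.865, 21.939, 2.515, 91.553, -1.026, 66.532, -2.859], TCP at [0.239, -0.605, 0.405] pointing down, gripper open.
Joint ranges: [-149.38, 149.38], [-23.57, 123.04], [-84.95, 90], [0, 143.3], [-89.99, 269.99], [3.08, 112.72], [-163.45, 163.45]. Speed limits (degrees/s): [159.86, 159.86, 180, 180, 180, 180, 180].

### API

Orientations are given as a 3x3 rotation matrix whose columns are the frame's x, y, z axes.
In Python, from rig import robot, imaging, workorder gives the robot as it stands.
- The arm moves only by the tool jog_arm, never from a script. Its argument "plan" is a list of rows, each a list of 5 numbers: the shift along the world's x, y, z in m, then the turn about the world's z in degrees, then the opening, from -1 (shut) to 1 (fully open). In form: [[dx, dy, dz, yaw, jaw], ...]. A call has 1 to 5 rows; each row is the pose to reach, as a shift and turn from the pose commanded when the call began; what a row does not reach only later rows make up. A row lasts 1/12 s, in which the tool goes at most 41.7 mm and 7.16 degrees, less where a joint would pass 70% of its speed; a pose out of reach is approached as far as the arm can. A call with a gripper value outside its range is refused whole. The fingers move at their own pace and stop on an object; "squeeze" is the grip in N (left out, the last holds). Time passes only in rows, so rows that repeat a pose let the fingers close. It gives the time, the measured TCP pose, the force and the opening at its end, in the units of the state.
- robot.get_state(): the state, without advancing time (a new reading comes with each control period).
- imaging.capture(name): name is "side" or "top" or "wrist"; returns a dict with "color" (480x640x3 uint8, blue, green, red), "range_z" (480x640 float32, m along the optical axis (not along the pixel's ray), 0 where there is no reading), "camera_matrix" (3x3 intrinsics, pixels), "origin" and "attitude" of the camera in the world. Camera axes: x right, y down, z forward; pixel columns grow to the right and rows downward; lengths in m; the calibration is good to about 2 mm. A picture is of the moment at which its call begins.
- workorder.job_done(): hands the job in, once; it reports no verdict.
The state is a dict: "time": time; "qpos": joint angles; "qd": joint speeds; "joint_efforts": joint torques, N m; "eef_pos": TCP position; "eef_rot": TCP orientation; "wrist_force": force on the tool from outside, world axes, zero at the start; "torque": the same for the moment, N m; "grip_width": finger opening in m.
Only numpy, scipy, OpenCV 4.12 (cv2) and the standard library are available. Lean on these libraries where they do the work, as an engineer would, in place of code of your own. Each camera call takes 0.05 s, during which the arm holds its last target. There are 200 camera calls.

## Working session

There is one attempt and no reset: what is moved stays moved. The work goes in short steps, Python scripts to look and compute and a tool call to move; the robot and the scene stay as the last step left them, time stands still between calls to the robot, and variables do not carry over. Pictures are saved under pics/ and viewed, about 8 in all and at most 12, crops included, and the job is handed in when it is done.

Besides the shell and the picture viewer there is one more tool, called after "Call:" as a command line: name --pt "numbers of a row" for each row, then --argument value for the rest. jog_arm: Moves the arm, as the interface text tells. Its arguments: {"type":"object","properties":{"plan":{"type":"array"},"squeeze":{"type":"number"}},"required":["plan"]}

```bash
mkdir -p pics && cat > h.py <<'E'
import numpy as np, cv2
from rig import robot, imaging, workorder
def cap(n):
    d=imaging.capture(n); return d
def pts(d):
    K=np.array(d["camera_matrix"]);z=d["range_z"];v,u=np.mgrid[0:480,0:640]
    P=np.stack([(u-K[0,2])/K[0,0]*z,(v-K[1,2])/K[1,1]*z,z],-1)
    return P@np.array(d["attitude"]).T+np.array(d["origin"])
def ray(d,u,v,h):
    K=np.array(d["camera_matrix"]);r=np.array(d["attitude"])@np.array([(u-K[0,2])/K[0,0],(v-K[1,2])/K[1,1],1])
    o=np.array(d["origin"]);return o+r*(h-o[2])/r[2]
E
python3 - <<'E'
from h import *
s=robot.get_state();print(s)
ims=[]
for n in("top","side"):
    d=cap(n);np.save(f"{n}.npy",d,allow_pickle=True);print(n,d["camera_matrix"],d["origin"],d["attitude"],(d["range_z"]>0).mean())
    cv2.imwrite(f"pics/{n}0.png",d["color"])
E
```

```text
{'time': 0.0, 'qpos': array([62.86542041, 21.99415678,  2.51148056, 91.64763172, -1.02595726,
       66.53299576, -2.86033227]), 'qd': array([ 0.03014502, -0.06128425, -0.03839196, -0.0739406 , -0.03108725,
       -0.10352206, -0.00501096]), 'joint_efforts': array([-4.00354327e-05, -4.33459675e+01,  1.02466576e+00, -2.49513745e+01,
        1.04461616e-02,  1.14168655e-02, -4.65192898e-07]), 'eef_pos': array([ 0.23839657, -0.60418854,  0.40327341]), 'eef_rot': array([[ 9.30198285e-01,  3.67055764e-01, -1.10288611e-03],
       [ 3.67057395e-01, -9.30195151e-01,  2.41846382e-03],
       [-1.38188229e-04, -2.65447340e-03, -9.99996467e-01]]), 'wrist_force': array([ 1.25077648, -0.01383515,  0.54158114]), 'torque': array([0.01197872, 0.0067523 , 0.00764799]), 'grip_width': 0.08516933405645044}
top [[609.24795862   0.         309.25181269]
 [  0.         609.24795862 254.23734849]
 [  0.           0.           1.        ]] [0.42207527 0.08480874 1.15437553] [[-0.02076932 -0.98934257  0.14411768]
 [-0.9997703   0.02131487  0.00224233]
 [-0.00529028 -0.144038   -0.98955802]] 0.9957877604166666
side [[454.36400811   0.         320.56318255]
 [  0.         454.36400811 233.99962629]
 [  0.           0.           1.        ]] [0.17252729 0.78442397 0.63289575] [[-0.85964016 -0.27501294  0.43056554]
 [-0.51088675  0.4687909  -0.72057603]
 [-0.00367747 -0.83940632 -0.54349195]] 0.9958626302083333
```

View pics/top0.png

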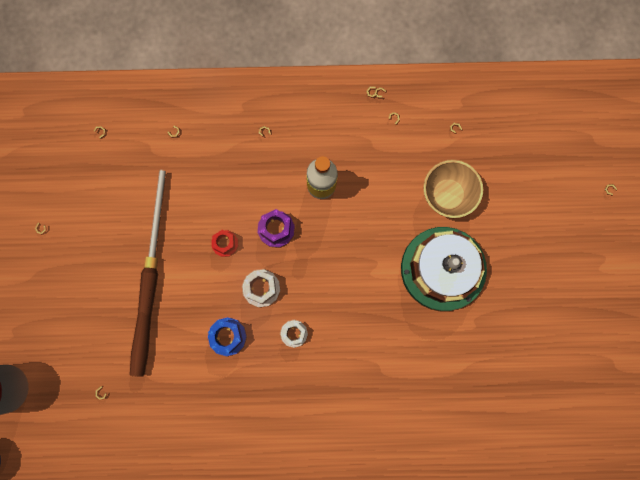

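View pics/side0.png

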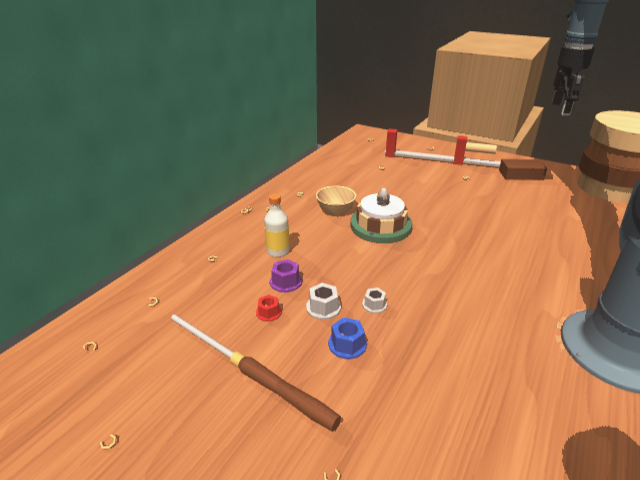

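The look-alikes in the top view are red small (223,242), purple (276,228), blue (226,337), small bright steel (294,333) and large steel (261,288). I choose the large steel one at (261,288), which is (323,300) in the side view. The stud is at (453,263) in the top view.

```bash
python3 - <<'E'
from h import *
D={n:np.load(f"{n}.npy",allow_pickle=True).item() for n in("top","side")}
def low(d,seed):
    hsv=cv2.cvtColor(d["color"],cv2.COLOR_BGR2HSV)
    m=((hsv[...,1]<60)&(hsv[...,2]>90)).astype(np.uint8)
    n,l,st,c=cv2.connectedComponentsWithStats(m)
    return l,st,c
for n,seeds in(("top",[(261,288),(294,333),(448,266)]),("side",[(323,300),(375,300),(382,207)])):
    d=D[n];P=pts(d);l,st,c=low(d,0)
    for s in seeds:
        i=min((k for k in range(1,len(st)) if st[k][4]>60),key=lambda k:np.hypot(*(c[k]-s)))
        q=P[l==i];hz=q[:,2]
        print(n,s,st[i],c[i],"z pct",np.percentile(hz,[2,25,50,75,98]).round(4))
        for lo,hi in((.0,.012),(.03,.05),(.06,.08),(.09,.12)):
            k=q[(hz>lo)&(hz<hi)]
            if len(k)>15:
                (cx,cy),r=cv2.minEnclosingCircle(k[:,:2].astype(np.float32)); print("  ",lo,hi,len(k),"mean",k.mean(0).round(4),"circ",round(cx,4),round(cy,4),round(r,4))
    # everything around press, any colour
    X=P.reshape(-1,3); 
    k=X[(X[:,2]>.085)&(X[:,2]<.13)]
    if n=="side": k=k[(np.hypot(k[:,0]-.42,k[:,1]+.15)<.12)]
    k=k[np.hypot(*(k[:,:2]-ray(D["top"],453,263,.1)[:2]).T)<.04]
    print(n,"stud",len(k),k.mean(0) if len(k) else "",k[:,2].max() if len(k) else "")
    a=k[k[:,2]<.098]; 
    if len(a):print("   ext",k.min(0),k.max(0))
d=D["top"]
for s in((261,288),(453,263),(275,228),(226,337),(294,333)): print(s,ray(d,*s,.04).round(3))
a=cv2.resize(d["color"][190:370,190:340],None,fx=4,fy=3.0+1,interpolation=cv2.INTER_CUBIC)[:600]
cv2.imwrite("pics/crop1.png",a)
E
```

```text
top (261, 288) [243 270  36  37 691] [260.47756874 287.91751085] z pct [0.0009 0.0057 0.0375 0.0399 0.0436]
   0.0 0.012 227 mean [0.5224 0.1773 0.0045] circ 0.5271 0.1803 0.0353
   0.03 0.05 448 mean [0.5268 0.18   0.0392] circ 0.5272 0.1802 0.0304
top (294, 333) [281 320  26  27 389] [293.50899743 333.38560411] z pct [-0.0017  0.0031  0.0249  0.028   0.0315]
   0.0 0.012 144 mean [0.4414 0.1204 0.003 ] circ 0.4406 0.1202 0.0248
   0.03 0.05 27 mean [0.4394 0.12   0.0309] circ 0.4399 0.1202 0.0202
top (448, 266) [ 419  234   63   62 2796] [449.57439199 264.80114449] z pct [0.0636 0.0676 0.0691 0.0705 0.074 ]
   0.06 0.08 2731 mean [ 0.5551 -0.1639  0.0691] circ 0.5557 -0.1652 0.0564
top stud 263 [ 0.55474086 -0.16290377  0.09820613] 0.11314298394831379
   ext [ 0.53956732 -0.1802941   0.08519535] [ 0.57135288 -0.14931351  0.11314298]
side (323, 300) [306 283  35  36 831] [323.06498195 302.73766546] z pct [0.0021 0.0074 0.0273 0.0395 0.0419]
   0.0 0.012 262 mean [0.5189 0.1974 0.006 ] circ 0.5275 0.1827 0.0356
   0.03 0.05 376 mean [0.5252 0.1853 0.0386] circ 0.5277 0.1815 0.031
side (375, 300) [363 288  24  25 408] [374.45098039 301.18627451] z pct [0.0022 0.0061 0.0182 0.0279 0.0306]
   0.0 0.012 152 mean [0.4361 0.1318 0.0055] circ 0.4413 0.1216 0.0253
   0.03 0.05 22 mean [0.4382 0.1224 0.0306] circ 0.4399 0.1247 0.0197
side (382, 207) [361 188  44  31 887] [382.12401353 205.62683202] z pct [0.0582 0.0691 0.0705 0.0716 0.1078]
   0.06 0.08 752 mean [ 0.5508 -0.1511  0.0697] circ 0.5558 -0.1622 0.0572
   0.09 0.12 71 mean [ 0.5542 -0.1596  0.1008] circ 0.5555 -0.1633 0.0153
side stud 0  
(261, 288) [0.524 0.177 0.04 ]
(453, 263) [ 0.562 -0.177  0.04 ]
(275, 228) [0.635 0.15  0.04 ]
(226, 337) [0.436 0.241 0.04 ]
(294, 333) [0.441 0.118 0.04 ]
```

View pics/crop1.png

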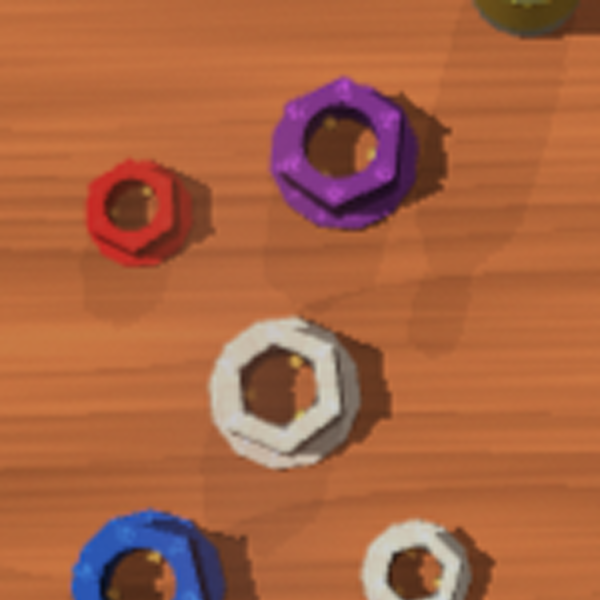

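The crop shows the large bare-steel flange nut at about (285,390) in the crop, clearly bigger than the small steel one at (415,570); the coloured ones are excluded. I move over it.

Call:
jog_arm --pt "0.014 0.038 0 0 1" --pt "0.028 0.076 0 0 1" --pt "0.042 0.114 0 0 1" --pt "0.056 0.152 0 0 1" --pt "0.07 0.19 0 0 1"

```text
time: 0.52
eef_pos: [0.3087, -0.4126, 0.404]
eef_rot: [[0.93, 0.367, -0.001], [0.367, -0.93, 0.001], [-0.0, -0.001, -1.0]]
wrist_force: [0.8, -0.1, 0.5]
grip_width: 0.0855
```

Call:
jog_arm --pt "0.014 0.038 0 0 1" --pt "0.028 0.076 0 0 1" --pt "0.042 0.114 0 0 1" --pt "0.056 0.152 0 0 1" --pt "0.07 0.19 0 0 1"

```text
time: 0.93
eef_pos: [0.3785, -0.2226, 0.4044]
eef_rot: [[0.93, 0.367, -0.001], [0.367, -0.93, -0.0], [-0.0, -0.0, -1.0]]
wrist_force: [0.5, 0.3, -0.5]
grip_width: 0.0852
```

Call:
jog_arm --pt "0.014 0.038 0 0 1" --pt "0.028 0.076 0 0 1" --pt "0.042 0.114 0 0 1" --pt "0.056 0.152 0 0 1" --pt "0.07 0.19 0 0 1"

```text
time: 1.35
eef_pos: [0.4484, -0.0327, 0.4045]
eef_rot: [[0.93, 0.367, -0.0], [0.367, -0.93, -0.0], [-0.0, 0.0, -1.0]]
wrist_force: [0.1, 0.0, 0.0]
grip_width: 0.0855
```

Call:
jog_arm --pt "0.014 0.038 0 0 1" --pt "0.028 0.076 0 0 1" --pt "0.042 0.114 0 0 1" --pt "0.056 0.152 0 0 1" --pt "0.07 0.19 0 0 1"

```text
time: 1.77
eef_pos: [0.5187, 0.1569, 0.4043]
eef_rot: [[0.93, 0.367, -0.001], [0.367, -0.93, -0.0], [-0.001, 0.0, -1.0]]
wrist_force: [1.0, -1.9, 0.7]
grip_width: 0.0854
```

```bash
python3 - <<'E'
from h import *
s=robot.get_state();print(s['time'],s['qpos'].round(1),s['eef_pos'].round(4),s['eef_rot'].round(3),s['wrist_force'].round(2))
d=cap("wrist");np.save("w1.npy",d,allow_pickle=True);cv2.imwrite("pics/w1.png",d["color"]);print(d["origin"],d["attitude"],d["camera_matrix"][0])
E
```

```text
1.7667 [ 11.   13.7 -36.4 105.    9.   64.2 -97.1] [0.5187 0.1569 0.4043] [[ 0.93   0.367 -0.001]
 [ 0.367 -0.93  -0.   ]
 [-0.001  0.    -1.   ]] [ 0.96 -1.9   0.66]
[0.59058359 0.18581648 0.37335357] [[ 3.66293474e-01 -8.86736412e-01 -2.82006431e-01]
 [-9.30499046e-01 -3.49321493e-01 -1.10208979e-01]
 [-7.84593323e-04  3.02775545e-01 -9.53061569e-01]] [391.21441378   0.         321.72557725]
```

View pics/w1.png

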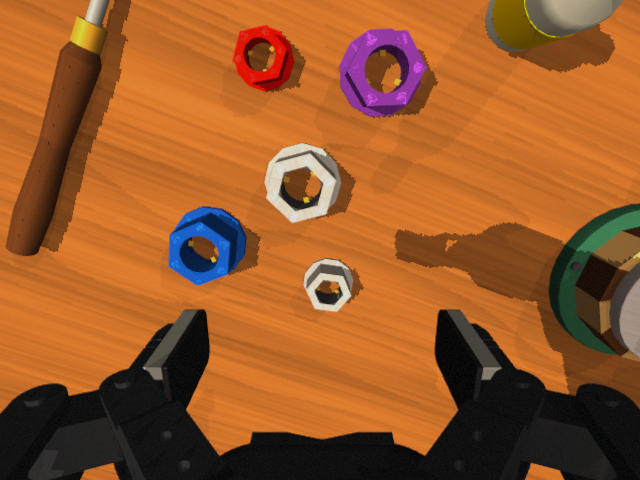

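The wrist view shows the large steel nut's top face at about (301,183), the small steel nut at (328,285), blue at (205,250), purple at (383,70) and the press at the right edge.

```bash
cat >> h.py <<'E'
def hexfit(d,xy,zlo,zhi,r=.04):
    P=pts(d);hsv=cv2.cvtColor(d["color"],cv2.COLOR_BGR2HSV)
    k=P[(P[...,2]>zlo)&(P[...,2]<zhi)&(np.hypot(P[...,0]-xy[0],P[...,1]-xy[1])<r)&(hsv[...,1]<70)]
    h=cv2.convexHull(k[:,:2].astype(np.float32))[:,0]
    a=np.radians(np.arange(0,180,.5));pr=h@np.array([np.cos(a),np.sin(a)])
    w=pr.max(0)-pr.min(0);c=w[:120]+w[120:240]+w[240:]
    i=c.argmin();j=[i,i+120,i+240]
    m=(pr.max(0)+pr.min(0))[j]/2;A=np.array([[np.cos(a[t]),np.sin(a[t])] for t in j])
    return len(k),np.median(k[:,2]).round(4),"flat normal deg",i/2,"af",(w[j]*1000).round(1),"c",np.linalg.lstsq(A,m,rcond=None)[0].round(4)
E
python3 - <<'E'
from h import *
for f in("w1","top"):
    d=np.load(f+".npy",allow_pickle=True).item();print(f,hexfit(d,(.527,.181),.034,.05))
d=np.load("w1.npy",allow_pickle=True).item();print(ray(d,301,183,.04))
E
```

```text
w1 (2167, np.float64(0.0399), 'flat normal deg', np.float64(36.0), 'af', array([54.5, 54. , 54.1]), 'c', array([0.5273, 0.181 ]))
top (454, np.float64(0.0391), 'flat normal deg', np.float64(36.5), 'af', array([54.9, 54.1, 54.2]), 'c', array([0.5272, 0.1803]))
[0.53201253 0.18209316 0.04      ]
```

Call:
jog_arm --pt "0.004 0.012 -0.02 7 1" --pt "0.0085 0.024 -0.04 14 1" --pt "0.0085 0.024 -0.06 21 1" --pt "0.0085 0.024 -0.08 28 1" --pt "0.0085 0.024 -0.1 35 1"

```text
time: 2.23
eef_pos: [0.5267, 0.1794, 0.3033]
eef_rot: [[0.546, 0.838, -0.001], [0.838, -0.546, -0.0], [-0.001, -0.001, -1.0]]
wrist_force: [-0.4, -0.2, -1.0]
grip_width: 0.0852
```

Call:
jog_arm --pt "0 0 0 7 1" --pt "0 0 -0.02 9.5 1" --pt "0 0 -0.04 9.5 1" --pt "0 0 -0.05 9.5 1" --pt "0 0 -0.05 9.5 1"

```text
time: 2.65
eef_pos: [0.5256, 0.1781, 0.2517]
eef_rot: [[0.407, 0.914, -0.006], [0.914, -0.407, -0.002], [-0.004, -0.005, -1.0]]
wrist_force: [0.4, -0.8, -1.1]
grip_width: 0.0854
```

```bash
python3 - <<'E'
from h import *
s=robot.get_state();R=s['eef_rot'];print(s['time'],s['qpos'].round(1),s['eef_pos'].round(4),R.round(4),np.degrees(np.arctan2(R[1,1],R[0,1])))
d=cap("wrist");cv2.imwrite("pics/w2.png",d["color"]);print(hexfit(d,(.527,.181),.034,.05))
E
```

```text
2.65 [ 10.1  28.4 -39.6 109.7  23.1  50.5 -65.3] [0.5256 0.1781 0.2517] [[ 0.4066  0.9136 -0.0062]
 [ 0.9136 -0.4066 -0.002 ]
 [-0.0044 -0.0049 -1.    ]] -23.990086649509475
(6496, np.float64(0.0398), 'flat normal deg', np.float64(36.5), 'af', array([54.6, 54.6, 54.2]), 'c', array([0.5274, 0.1809]))
```

Call:
jog_arm --pt "0.001 0.002 -0.02 0 1" --pt "0.001 0.002 -0.045 0 1" --pt "0.001 0.002 -0.065 0 1" --pt "0.001 0.002 -0.072 0 1" --pt "0.001 0.002 -0.072 0 1"

```text
time: 3.12
eef_pos: [0.5276, 0.181, 0.1818]
eef_rot: [[0.406, 0.914, -0.002], [0.914, -0.406, -0.001], [-0.002, -0.002, -1.0]]
wrist_force: [0.6, -0.8, -0.2]
grip_width: 0.0856
```

```bash
python3 - <<'E'
from h import *
s=robot.get_state();R=s['eef_rot'];print(s['time'],s['qpos'].round(1),s['eef_pos'].round(4),R.round(4),s['wrist_force'])
d=cap("wrist");cv2.imwrite("pics/w3.png",d["color"])
E
```

```text
3.1167 [  6.4  34.7 -35.7 110.6  28.6  43.9 -69.6] [0.5276 0.181  0.1818] [[ 4.062e-01  9.138e-01 -2.400e-03]
 [ 9.138e-01 -4.062e-01 -9.000e-04]
 [-1.800e-03 -1.800e-03 -1.000e+00]] [ 0.56734364 -0.83142812 -0.1574662 ]
```

View pics/w3.png

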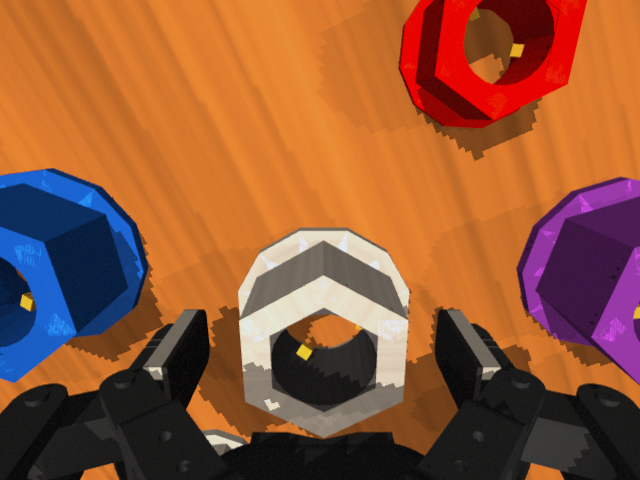

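The nut sits centred between the pads at about (325,340), flats parallel to the pads, and the neighbours are clear. Closing.

Call:
jog_arm --pt "0 0 0 0 -1" --pt "0 0 0 0 -1" --pt "0 0 0 0 -1" --pt "0 0 0 0 -1" --pt "0 0 0 0 -1" --squeeze 60

```text
time: 3.58
eef_pos: [0.5292, 0.182, 0.1846]
eef_rot: [[0.406, 0.914, 0.003], [0.914, -0.406, 0.001], [0.002, 0.003, -1.0]]
wrist_force: [0.4, -1.2, 5.3]
grip_width: 0.0532
```

Call:
jog_arm --pt "0 0 0 0 -1" --pt "0 0 0.02 0 -1" --pt "0 0 0.06 0 -1" --pt "0 0 0.1 0 -1" --pt "0 0 0.14 0 -1"

```text
time: 4.0
eef_pos: [0.527, 0.1808, 0.323]
eef_rot: [[0.406, 0.914, -0.003], [0.914, -0.406, -0.001], [-0.002, -0.003, -1.0]]
wrist_force: [1.9, -0.4, -1.8]
grip_width: 0.053
```

Call:
jog_arm --pt "0.003 -0.037 0 0 -1" --pt "0.006 -0.074 0 0 -1" --pt "0.009 -0.111 0 0 -1" --pt "0.012 -0.148 0 0 -1" --pt "0.015 -0.185 0 0 -1"

```text
time: 4.42
eef_pos: [0.5421, -0.0055, 0.3223]
eef_rot: [[0.406, 0.914, -0.001], [0.914, -0.406, -0.001], [-0.001, -0.001, -1.0]]
wrist_force: [0.2, -0.4, -3.2]
grip_width: 0.0528
```

Call:
jog_arm --pt "0.003 -0.037 0 0 -1" --pt "0.006 -0.074 0 0 -1" --pt "0.009 -0.111 0 0 -1" --pt "0.012 -0.145 0 0 -1" --pt "0.0133 -0.16 0 0 -1"

```text
time: 4.83
eef_pos: [0.5551, -0.1709, 0.3218]
eef_rot: [[0.414, 0.91, -0.002], [0.91, -0.414, -0.004], [-0.004, -0.0, -1.0]]
wrist_force: [-0.7, -0.9, -3.4]
grip_width: 0.053
```

Call:
jog_arm --pt "0 0 0 0 -1" --pt "0 0 0 0 -1"

```text
time: 5.0
eef_pos: [0.5556, -0.165, 0.3218]
eef_rot: [[0.409, 0.912, -0.002], [0.912, -0.409, 0.001], [0.0, -0.002, -1.0]]
wrist_force: [0.0, 1.0, -3.8]
grip_width: 0.053
```

```bash
python3 - <<'E'
from h import *
s=robot.get_state();R=s['eef_rot'];print(s['time'],s['qpos'].round(1),s['eef_pos'].round(4),R.round(4),s['wrist_force'],s['torque'])
d=cap("wrist");cv2.imwrite("pics/w4.png",d["color"]);np.save("w4.npy",d,allow_pickle=True)
P=pts(d);print(hexfit(d,s['eef_pos'][:2],.15,.30,.06))
hsv=cv2.cvtColor(d["color"],cv2.COLOR_BGR2HSV)
m=(P[...,2]>.066)&(P[...,2]<.074)&(np.hypot(P[...,0]-.5555,P[...,1]+.1635)<.065)&(hsv[...,1]<60)
k=P[m][:,:2].astype(np.float32);print(len(k),k.min(0) if len(k) else 0,k.max(0) if len(k) else 0,cv2.minEnclosingCircle(k) if len(k) else 0)
t=cap("top");cv2.imwrite("pics/t4.png",t["color"]);P=pts(t)
m=(P[...,2]>.19)&(P[...,2]<.235)&(np.hypot(P[...,0]-.5555,P[...,1]+.1635)<.05);print(P[m].mean(0))
d=cap("side");cv2.imwrite("pics/s4.png",d["color"][100:300,280:480].repeat(3,0).repeat(3,1)); np.save("s4.npy",d,allow_pickle=True)
E
```

```text
5.0 [ 42.   23.7 -35.7 104.2  16.1  57.4 -24.4] [ 0.5556 -0.165   0.3218] [[ 4.094e-01  9.124e-01 -1.800e-03]
 [ 9.124e-01 -4.094e-01  9.000e-04]
 [ 1.000e-04 -2.000e-03 -1.000e+00]] [ 0.04625039  1.03167316 -3.76618768] [ 0.10340573  0.06269261 -0.02657853]
(64987, np.float64(0.2066), 'flat normal deg', np.float64(29.0), 'af', array([ 87.8,  66.1, 119.6]), 'c', array([ 0.557 , -0.1623]))
14200 [ 0.50125223 -0.21942967] [ 0.61172634 -0.10903673] ((0.556309700012207, -0.16460062563419342), 0.05606734752655029)
[ 0.52914087 -0.14092199  0.21284905]
```

View pics/w4.png

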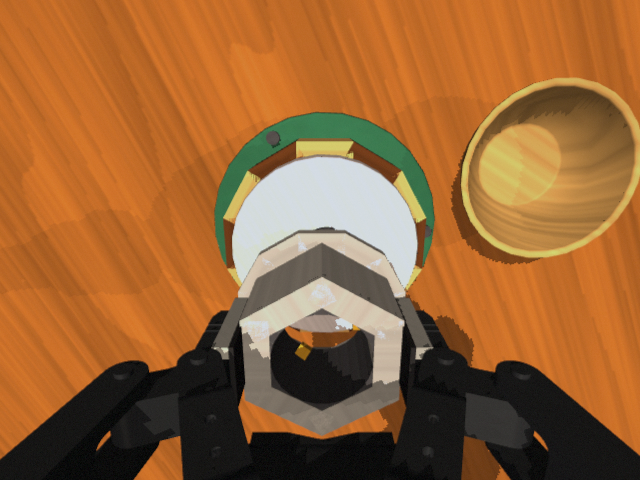

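View pics/s4.png

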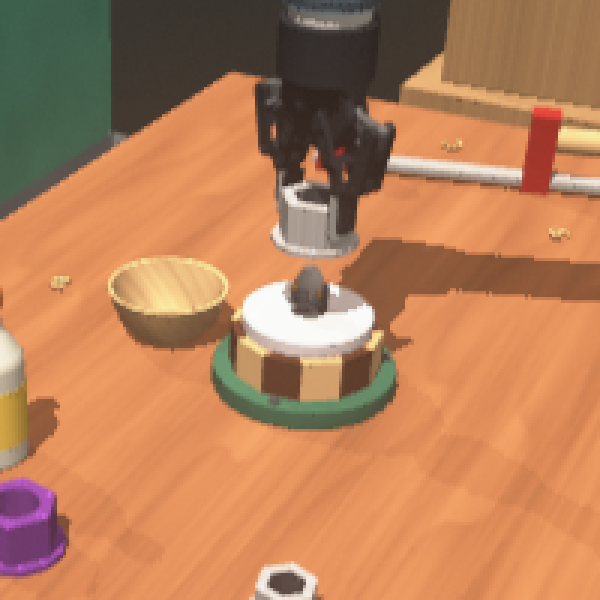

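The wrist view shows the nut level in the pads, top face at about (322,355), with the plate behind it at (325,240). The side view shows the nut clear above the stud. I measure nut against plate in the same wrist frame.

```bash
python3 - <<'E'
from h import *
d=np.load("w4.npy",allow_pickle=True).item();P=pts(d);K=d["camera_matrix"]
g=d["color"].max(-1)
def fit(m):
    k=P[m][:,:2].astype(np.float32);h=cv2.convexHull(k)[:,0]
    return len(k),np.median(P[m][:,2]).round(4),h.min(0),h.max(0),cv2.minEnclosingCircle(h)
u,v=np.meshgrid(np.arange(640),np.arange(480))
box=(u>238)&(u<408)&(v>220)&(v<440)&(g>80)
print("hist",np.histogram(P[box][:,2],bins=np.arange(.12,.2,.004)))
for lo,hi in((.171,.182),(.174,.186)):
    print("top",fit(box&(P[...,2]>lo)&(P[...,2]<hi)))
print("flange",fit((u>225)&(u<420)&(v>220)&(P[...,2]>.132)&(P[...,2]<.1425)&(g>80)))
s=robot.get_state();print(s['eef_pos'],s['eef_rot'][:,2],s["grip_width"])
# side: stud & plate
e=np.load("s4.npy",allow_pickle=True).item();P=pts(e);Q=P[(P[...,2]>.095)&(P[...,2]<.125)&(np.hypot(P[...,0]-.5555,P[...,1]+.1635)<.03)]
print(len(Q),Q.mean(0),Q.min(0),Q.max(0))
E
```

```text
hist (array([    0,     0,     0,     0,   240,  3622,   436,   548,   623,
         617,   656,   677,   705,  1068, 11067,     0,     0,     0,
           0,     0]), array([0.12 , 0.124, 0.128, 0.132, 0.136, 0.14 , 0.144, 0.148, 0.152,
       0.156, 0.16 , 0.164, 0.168, 0.172, 0.176, 0.18 , 0.184, 0.188,
       0.192, 0.196, 0.2  ]))
top (12300, np.float64(0.177), array([ 0.5230831 , -0.19505599], dtype=float32), array([ 0.5865856 , -0.13728906], dtype=float32), ((0.5547488331794739, -0.16659733653068542), 0.03194365277886391))
top (11757, np.float64(0.177), array([ 0.5230831 , -0.19505599], dtype=float32), array([ 0.58583623, -0.13728906], dtype=float32), ((0.5543426275253296, -0.16604870557785034), 0.0316031277179718))
flange (3002, np.float64(0.1418), array([ 0.5257511 , -0.18503779], dtype=float32), array([ 0.58971834, -0.1304207 ], dtype=float32), ((0.5575182437896729, -0.15873593091964722), 0.035002294927835464))
[ 0.55625804 -0.1610347   0.32241441] [-6.86842921e-04  1.64970116e-03 -9.99998403e-01] 0.05293707280908617
69 [ 0.5548908  -0.16037837  0.10387288] [ 0.54547447 -0.1720524   0.09525007] [ 0.56976601 -0.14837364  0.11320594]
```

Call:
jog_arm --pt "0 0 -0.01 0 -1" --pt "0 0 -0.02 0 -1" --pt "0 0 -0.02 0 -1" --pt "0 0 -0.02 0 -1" --pt "0 0 -0.02 0 -1"

```text
time: 5.57
eef_pos: [0.5563, -0.1633, 0.3022]
eef_rot: [[0.406, 0.914, -0.001], [0.914, -0.406, 0.0], [0.0, -0.001, -1.0]]
wrist_force: [-0.4, -0.2, -2.3]
grip_width: 0.0527
```

```bash
cat > m.py <<'E'
from h import *
for _ in range(2):
    s=robot.get_state();print(s['eef_pos'].round(4),s['eef_rot'][:,2].round(4),s['wrist_force'].round(1))
    d=cap("wrist");P=pts(d);g=d["color"].max(-1);u,v=np.meshgrid(np.arange(640),np.arange(480))
    zt=s['eef_pos'][2]-.1445
    m=(u>238)&(u<408)&(v>220)&(v<440)&(g>80)&(abs(P[...,2]-zt)<.005)
    h=cv2.convexHull(P[m][:,:2].astype(np.float32))[:,0]
    a=np.radians([-24,36,96]);A=np.c_[np.cos(a),np.sin(a)];pr=h@A.T
    print("nut",np.median(P[m][:,2]),np.linalg.lstsq(A,(pr.max(0)+pr.min(0))/2,rcond=None)[0].round(4),(pr.max(0)-pr.min(0)).round(4))
    m=(abs(P[...,2]-.07)<.004)&(np.hypot(P[...,0]-.5555,P[...,1]+.1635)<.065)&(cv2.cvtColor(d["color"],cv2.COLOR_BGR2HSV)[...,1]<60)
    print("plate",cv2.minEnclosingCircle(P[m][:,:2].astype(np.float32)))
E
python3 m.py
```

```text
[ 0.5563 -0.1633  0.3022] [-8.e-04  4.e-04 -1.e+00] [-0.4 -0.2 -2.3]
nut 0.15734717343651689 [ 0.5554 -0.1649] [0.057  0.0553 0.0554]
plate ((0.5564608573913574, -0.16456402838230133), 0.05583030730485916)
[ 0.5565 -0.1634  0.3026] [ 0.e+00  2.e-04 -1.e+00] [-0.1  0.2 -2.8]
nut 0.15779262566568114 [ 0.556  -0.1653] [0.056  0.0555 0.0556]
plate ((0.5564833879470825, -0.16437064111232758), 0.05569233372807503)
```

Call:
jog_arm --pt "0.0005 0.0003 -0.006 0 -1" --pt "0.0005 0.0003 -0.012 0 -1" --pt "0.0005 0.0003 -0.018 0 -1" --pt "0.0005 0.0003 -0.022 0 -1" --pt "0.0005 0.0003 -0.022 0 -1" --squeeze 40

```text
time: 6.08
eef_pos: [0.5561, -0.1634, 0.279]
eef_rot: [[0.406, 0.914, -0.003], [0.914, -0.406, 0.001], [-0.0, -0.003, -1.0]]
wrist_force: [-0.3, 0.2, -3.9]
grip_width: 0.053
```

Call:
jog_arm --pt "0 0 -0.003 0 -1" --pt "0 0 -0.006 0 -1" --pt "0 0 -0.009 0 -1" --pt "0 0 -0.009 0 -1"

```text
time: 6.42
eef_pos: [0.5566, -0.1633, 0.271]
eef_rot: [[0.406, 0.914, -0.001], [0.914, -0.406, 0.0], [-0.0, -0.001, -1.0]]
wrist_force: [0.1, 0.4, -2.5]
grip_width: 0.0529
```

```bash
python3 m.py
```

```text
[ 0.5566 -0.1633  0.271 ] [-1.1e-03  3.0e-04 -1.0e+00] [ 0.1  0.4 -2.5]
nut 0.12617985022981718 [ 0.5556 -0.1651] [0.057  0.0553 0.0559]
plate ((0.556518018245697, -0.16448435187339783), 0.05572547763586044)
[ 0.5567 -0.1633  0.2713] [-8.e-04  3.e-04 -1.e+00] [ 0.3  0.3 -2.1]
nut 0.12645904954734083 [ 0.556  -0.1654] [0.0562 0.0556 0.0563]
plate ((0.5565869808197021, -0.1645449846982956), 0.05584699288010597)
```

Call:
jog_arm --pt "0 0 0 0 0.36" --pt "0 0 0 0 0.36" --pt "0 0 0 0 0.36" --pt "0 0 0 0 0.36" --pt "0 0 0 0 0.36"

```text
time: 6.93
eef_pos: [0.5572, -0.1634, 0.2722]
eef_rot: [[0.406, 0.914, 0.001], [0.914, -0.406, -0.0], [0.0, 0.001, -1.0]]
wrist_force: [0.2, 0.2, 0.1]
grip_width: 0.0582
```

```bash
sed -i 's/^    zt=.*/    zt=np.median(P[435:438,290:350,2]) if 0 else ZT/; s/^for _ in range(2):/import sys;ZT=float(sys.argv[1])\nfor _ in range(1):/' m.py && python3 - <<'E'
from h import *
s=robot.get_state();print(s['eef_pos'].round(4),s['wrist_force'].round(1),s['torque'].round(2),s['grip_width'])
d=cap("wrist");cv2.imwrite("pics/w5.png",d["color"]);P=pts(d);u,v=np.meshgrid(np.arange(640),np.arange(480))
b=(u>238)&(u<408)&(v>220)&(v<440)&(d["color"].max(-1)>80)
h,e=np.histogram(P[b][:,2],bins=np.arange(.07,.14,.002));print([(round(x,3),n) for x,n in zip(e,h) if n>100])
E
```

```text
[ 0.5572 -0.1634  0.2722] [0.2 0.2 0.1] [-0.05  0.04 -0.01] 0.05816167843505123
[(np.float64(0.07), np.int64(1663)), (np.float64(0.084), np.int64(198)), (np.float64(0.086), np.int64(2844)), (np.float64(0.088), np.int64(664)), (np.float64(0.09), np.int64(210)), (np.float64(0.092), np.int64(248)), (np.float64(0.094), np.int64(240)), (np.float64(0.096), np.int64(344)), (np.float64(0.098), np.int64(249)), (np.float64(0.1), np.int64(256)), (np.float64(0.102), np.int64(293)), (np.float64(0.104), np.int64(422)), (np.float64(0.106), np.int64(540)), (np.float64(0.108), np.int64(599)), (np.float64(0.11), np.int64(1021)), (np.float64(0.112), np.int64(335)), (np.float64(0.114), np.int64(312)), (np.float64(0.116), np.int64(324)), (np.float64(0.118), np.int64(342)), (np.float64(0.12), np.int64(4294)), (np.float64(0.122), np.int64(6644))]
```

View pics/w5.png

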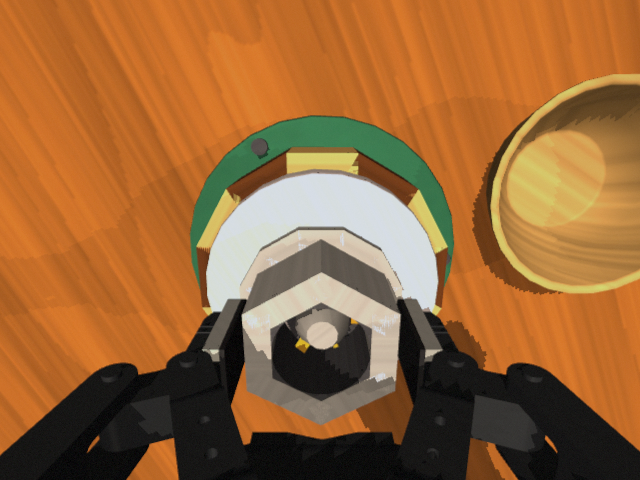

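The stud tip shows inside the bore at about (322,335). The top face is at z = 0.122, so the flange rests about 12 mm above the plate. I lower the spanner and start backing off.

Call:
jog_arm --pt "-0.0005 -0.0005 -0.004 0 0.36" --pt "-0.0005 -0.0005 -0.008 4 0.36" --pt "-0.0005 -0.0005 -0.008 8 0.36" --pt "-0.0005 -0.0005 -0.008 12 0.36" --pt "-0.0005 -0.0005 -0.008 16 0.36" --squeeze 20

```text
time: 7.4
eef_pos: [0.5563, -0.1641, 0.2634]
eef_rot: [[0.136, 0.991, -0.0], [0.991, -0.136, -0.0], [-0.0, -0.0, -1.0]]
wrist_force: [-0.3, -0.7, 0.9]
grip_width: 0.0582
```

```bash
cat > c.py <<'E'
from h import *
s=robot.get_state();R=s['eef_rot'];d=cap("wrist");P=pts(d);u,v=np.meshgrid(np.arange(640),np.arange(480))
yaw=np.degrees(np.arctan2(R[1,1],R[0,1]))
b=(u>238)&(u<408)&(v>220)&(v<440)&(d["color"].max(-1)>80)&(P[...,2]>.104)&(P[...,2]<.14)&(np.hypot(P[...,0]-.556,P[...,1]+.164)<.036)&(np.hypot(P[...,0]-.556,P[...,1]+.164)>.018)
h,e=np.histogram(P[b][:,2],bins=np.arange(.1,.14,.002));i=h.argmax();zz=P[b][:,2];top=np.median(zz[abs(zz-e[i]-.001)<.002])
k=P[b&(abs(P[...,2]-top)<.003)][:,:2].astype(np.float32);hl=cv2.convexHull(k)[:,0]
a=np.radians(np.arange(0,180,.5));pr=hl@np.array([np.cos(a),np.sin(a)]);w=pr.max(0)-pr.min(0);c=w[:120]+w[120:240]+w[240:]
print("t",round(s['time'],2),"tool yaw",yaw.round(1),"rel hex(mod60)",round((c.argmin()/2-yaw+30)%60-30,1),"flange mm above plate",round((top-.11)*1000,1),"F",s['wrist_force'].round(1),"T",s['torque'].round(2),"pos",s['eef_pos'].round(4),"w",round(s['grip_width'],4),"j7",s['qpos'][6].round(1))
s2=robot.get_state();print("  after",s2['torque'].round(2),s2['wrist_force'].round(1))
import sys
if len(sys.argv)>1: cv2.imwrite("pics/"+sys.argv[1],d["color"])
E
python3 c.py
```

```text
t 7.4 tool yaw -7.8 rel hex(mod60) -9.2 flange mm above plate 12.5 F [-0.3 -0.7  0.9] T [-0.02  0.12 -0.09] pos [ 0.5563 -0.1641  0.2634] w 0.0582 j7 -12.4
  after [-0.13  0.07  0.01] [-0.6 -0.1  1.2]
```

Call:
jog_arm --pt "0 0 0 3 0.36" --pt "0 0 0 6 0.36" --pt "0 0 0 9 0.36" --pt "0 0 0 12 0.36" --pt "0 0 0 15 0.36"

```text
time: 7.87
eef_pos: [0.556, -0.1638, 0.2634]
eef_rot: [[-0.123, 0.992, -0.001], [0.992, 0.123, 0.0], [0.0, -0.001, -1.0]]
wrist_force: [-0.4, 0.1, 0.2]
grip_width: 0.0581
```

```bash
python3 c.py
```

```text
t 7.87 tool yaw 7.1 rel hex(mod60) -6.6 flange mm above plate 3.0 F [-0.4  0.1  0.2] T [-0.01  0.01  0.05] pos [ 0.556  -0.1638  0.2634] w 0.0581 j7 0.9
  after [-0.02  0.05  0.03] [-0.8  0.2  0. ]
```

```bash
sed -i 's/^k=P/print("hist",[(round(x*1000),int(n)) for x,n in zip(e,h) if n>50])\nk=P/' c.py && python3 c.py w6.png
```

```text
hist [(108, 92), (110, 1393), (112, 2315), (114, 1667), (116, 1288), (118, 1212), (120, 1120), (122, 904), (124, 438), (126, 109)]
t 7.92 tool yaw 7.2 rel hex(mod60) -10.7 flange mm above plate 3.0 F [-0.8  0.2  0. ] T [-0.02  0.05  0.03] pos [ 0.5561 -0.1639  0.2633] w 0.0581 j7 1.0
  after [-0.02  0.07 -0.04] [0.1 0.2 0.8]
```

View pics/w6.png

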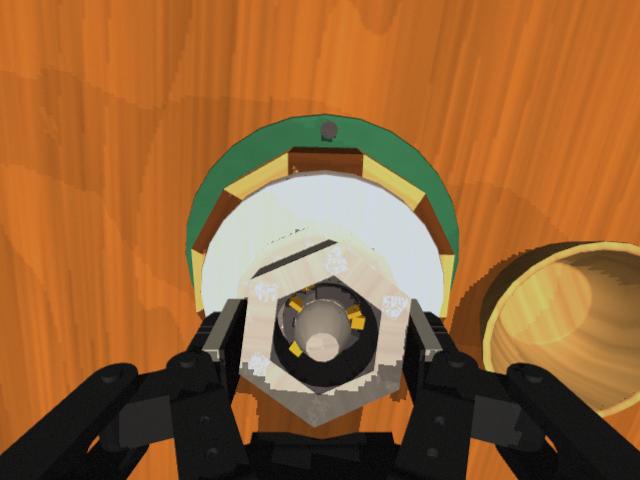

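The nut is tilted about 16 degrees: the top face spans 108 to 126 mm, and the lugs and stud show at (325,330). One lug has probably dropped into its gap before the others. Forces are small, so I continue a few degrees to let the rest drop.

Call:
jog_arm --pt "0 0 0 2 0.36" --pt "0 0 0 4 0.36" --pt "0 0 0 6 0.36" --pt "0 0 0 6 0.36"

```text
time: 8.3
eef_pos: [0.5561, -0.164, 0.2632]
eef_rot: [[-0.224, 0.975, -0.001], [0.975, 0.224, 0.0], [0.0, -0.001, -1.0]]
wrist_force: [-0.6, -0.8, -1.0]
grip_width: 0.0585
```

```bash
cat > c.py <<'E'
from h import *
import sys
s=robot.get_state();R=s['eef_rot'];d=cap("wrist");P=pts(d);u,v=np.meshgrid(np.arange(640),np.arange(480))
yaw=np.degrees(np.arctan2(R[1,1],R[0,1]));rr=np.hypot(P[...,0]-.556,P[...,1]+.164)
Z=d["range_z"]
b=(u>238)&(u<412)&(v>200)&(v<440)&(d["color"].max(-1)>100)&(P[...,2]>.1)&(P[...,2]<.14)&(rr<.036)&(rr>.021)
Q=P[b]; rng=np.random.default_rng(0);best=0
for _ in range(400):
    p=Q[rng.choice(len(Q),3,replace=False)];n=np.cross(p[1]-p[0],p[2]-p[0])
    if np.linalg.norm(n)<1e-5: continue
    n/=np.linalg.norm(n);n*=np.sign(n[2])
    if n[2]<.85: continue
    m=abs((Q-p[0])@n)<.001
    if m.sum()>best: best=m.sum();bm=m
c=Q[bm].mean(0);n=np.linalg.svd(Q[bm]-c,full_matrices=False)[2][2];n*=np.sign(n[2])
hull=cv2.convexHull(Q[bm][:,:2].astype(np.float32))[:,0]
a=np.radians(np.arange(0,180,.5));pr=hull@np.array([np.cos(a),np.sin(a)]);w=pr.max(0)-pr.min(0);cc=w[:120]+w[120:240]+w[240:]
zc=c[2]-(n[0]*(.5562-c[0])+n[1]*(-.1642-c[1]))/n[2]
print("t",round(s['time'],2),"yaw",yaw.round(1),"hex rel",round((cc.argmin()/2-yaw+30)%60-30,1),"flange mm",((zc-.07)*1000-40*n[2]).round(1),"tilt",np.degrees(np.arccos(n[2])).round(1),"low towards",np.degrees(np.arctan2(n[1],n[0])).round(0),"inl",best,len(Q),"F",s['wrist_force'].round(1),"T",s['torque'].round(2),"pos",s['eef_pos'].round(4),"j7",s['qpos'][6].round(1))
if len(sys.argv)>1: cv2.imwrite("pics/"+sys.argv[1],d["color"])
E
python3 c.py
```

```text
t 8.3 yaw 12.9 hex rel -7.4 flange mm 11.4 tilt 15.0 low towards 87.0 inl 7784 8796 F [-0.6 -0.8 -1. ] T [-0.12  0.03  0.01] pos [ 0.5561 -0.164   0.2632] j7 6.1
```

Call:
jog_arm --pt "0 0 0 2 0.36" --pt "0 0 0 4 0.36" --pt "0 0 0 4 0.36"

```text
time: 8.6
eef_pos: [0.5561, -0.164, 0.2634]
eef_rot: [[-0.291, 0.957, -0.001], [0.957, 0.291, -0.0], [0.0, -0.001, -1.0]]
wrist_force: [-1.0, -0.4, -0.5]
grip_width: 0.0584
```

```bash
python3 c.py w7.png
```

```text
t 8.6 yaw 16.9 hex rel -8.4 flange mm 6.3 tilt 0.5 low towards -159.0 inl 7953 8854 F [-1.  -0.4 -0.5] T [-0.1   0.12 -0.01] pos [ 0.5561 -0.164   0.2634] j7 9.7
```

The nut has dropped in and is level, with the flange 6.3 mm up. Now I turn on gently to its stop.

Call:
jog_arm --pt "0 0 0 2 0.36" --pt "0 0 0 4 0.36" --pt "0 0 0 4 0.36"

```text
time: 8.9
eef_pos: [0.5561, -0.164, 0.2636]
eef_rot: [[-0.358, 0.934, -0.001], [0.934, 0.358, -0.0], [0.0, -0.001, -1.0]]
wrist_force: [-1.9, -0.7, 1.0]
grip_width: 0.0581
```

```bash
python3 c.py
```

```text
t 8.9 yaw 20.9 hex rel -9.9 flange mm 6.4 tilt 0.2 low towards -106.0 inl 7848 8789 F [-1.9 -0.7  1. ] T [-0.03  0.3   0.02] pos [ 0.5561 -0.164   0.2636] j7 13.3
```

Call:
jog_arm --pt "0 0 0 2 0.36" --pt "0 0 0 4 0.36" --pt "0 0 0 4 0.36"

```text
time: 9.2
eef_pos: [0.5561, -0.1639, 0.2638]
eef_rot: [[-0.421, 0.907, -0.001], [0.907, 0.421, 0.0], [0.001, -0.001, -1.0]]
wrist_force: [-2.8, 0.0, 2.8]
grip_width: 0.0583
```

```bash
python3 c.py
```

```text
t 9.2 yaw 24.9 hex rel -10.4 flange mm 6.6 tilt 0.3 low towards -64.0 inl 7863 8906 F [-2.8  0.   2.8] T [ 0.    0.61 -0.15] pos [ 0.5561 -0.1639  0.2638] j7 16.8
```

Call:
jog_arm --pt "0 0 0 1 0.36" --pt "0 0 0 2 0.36" --pt "0 0 0 2 0.36"

```text
time: 9.5
eef_pos: [0.556, -0.1637, 0.2637]
eef_rot: [[-0.454, 0.891, -0.002], [0.891, 0.454, 0.0], [0.001, -0.001, -1.0]]
wrist_force: [-4.7, -0.4, 4.8]
grip_width: 0.058
```

```bash
python3 c.py
```

```text
t 9.5 yaw 27.0 hex rel -11.0 flange mm 6.6 tilt 0.4 low towards -63.0 inl 7752 8959 F [-4.7 -0.4  4.8] T [ 0.11  1.03 -0.41] pos [ 0.556  -0.1637  0.2637] j7 18.7
```

The stop is reached: the moment is 0.41 N m, the flange is 6.6 mm up and level. Now clockwise.

Call:
jog_arm --pt "0 0 0 -5 0.36" --pt "0 0 0 -10 0.36" --pt "0 0 0 -15 0.36" --pt "0 0 0 -20 0.36" --pt "0 0 0 -25 0.36"

```text
time: 9.97
eef_pos: [0.5568, -0.1637, 0.263]
eef_rot: [[-0.033, 0.999, 0.002], [0.999, 0.033, 0.0], [0.0, 0.002, -1.0]]
wrist_force: [-0.2, 0.2, -3.3]
grip_width: 0.0581
```

```bash
python3 c.py
```

```text
t 9.97 yaw 1.9 hex rel -10.9 flange mm 5.7 tilt 0.4 low towards 141.0 inl 7818 9445 F [-0.2  0.2 -3.3] T [-0.01  0.03 -0.01] pos [ 0.5568 -0.1637  0.263 ] j7 -3.8
```

Call:
jog_arm --pt "0 0 0 -4 0.36" --pt "0 0 0 -8 0.36" --pt "0 0 0 -12 0.36" --pt "0 0 0 -16 0.36"

```text
time: 10.35
eef_pos: [0.5567, -0.1636, 0.2629]
eef_rot: [[0.241, 0.97, 0.002], [0.97, -0.241, 0.0], [0.001, 0.002, -1.0]]
wrist_force: [-0.6, 0.6, -2.4]
grip_width: 0.058
```

```bash
python3 c.py
```

```text
t 10.35 yaw -14.0 hex rel -11.0 flange mm 5.7 tilt 0.3 low towards 138.0 inl 7905 9802 F [-0.6  0.6 -2.4] T [ 0.03 -0.06  0.  ] pos [ 0.5567 -0.1636  0.2629] j7 -18.0
```

The nut is wedged in the jaws: the hex stays at -11 degrees relative, its weight is on the wrist, and it isn't descending. I open slightly to let it drop onto the ramp.

Call:
jog_arm --pt "0 0 0 0 0.43" --pt "0 0 0 0 0.43" --pt "0 0 0 0 0.43"

```text
time: 10.65
eef_pos: [0.557, -0.1638, 0.2641]
eef_rot: [[0.239, 0.971, 0.002], [0.971, -0.239, -0.0], [0.0, 0.002, -1.0]]
wrist_force: [0.5, 0.2, 0.4]
grip_width: 0.061
```

```bash
python3 c.py w8.png
```

```text
t 10.65 yaw -13.8 hex rel -10.2 flange mm 4.1 tilt 0.2 low towards -91.0 inl 7600 9332 F [0.5 0.2 0.4] T [-0.06  0.03  0.01] pos [ 0.557  -0.1638  0.2641] j7 -17.8
```

Call:
jog_arm --pt "0 0 0 -5 0.43" --pt "0 0 0 -10 0.4" --pt "0 0 0 -15 0.38" --pt "0 0 0 -20 0.38" --pt "0 0 0 -25 0.38"

```text
time: 11.12
eef_pos: [0.5568, -0.1639, 0.264]
eef_rot: [[0.631, 0.776, 0.002], [0.776, -0.631, -0.0], [0.001, 0.001, -1.0]]
wrist_force: [0.4, 0.6, -0.6]
grip_width: 0.059
```

```bash
python3 c.py
```

```text
t 11.12 yaw -39.1 hex rel 12.1 flange mm 4.0 tilt 0.9 low towards -104.0 inl 7445 8682 F [ 0.4  0.6 -0.6] T [-0.05 -0.12 -0.01] pos [ 0.5568 -0.1639  0.264 ] j7 -40.6
```

Call:
jog_arm --pt "0 0 0 -4 0.38" --pt "0 0 0 -8 0.38" --pt "0 0 0 -12 0.38" --pt "0 0 0 -16 0.38"

```text
time: 11.5
eef_pos: [0.5566, -0.1639, 0.2638]
eef_rot: [[0.819, 0.574, 0.001], [0.574, -0.819, -0.0], [0.001, 0.001, -1.0]]
wrist_force: [0.3, -0.6, -0.2]
grip_width: 0.0587
```

```bash
python3 c.py
```

```text
t 11.5 yaw -55.0 hex rel 12.0 flange mm 3.2 tilt 1.8 low towards -137.0 inl 7126 8363 F [ 0.3 -0.6 -0.2] T [-0.01 -0.02  0.02] pos [ 0.5566 -0.1639  0.2638] j7 -54.9
```

Call:
jog_arm --pt "0 0 0 -4 0.38" --pt "0 0 0 -8 0.38" --pt "0 0 0 -12 0.38" --pt "0 0 0 -16 0.38"

```text
time: 11.88
eef_pos: [0.5567, -0.1639, 0.2638]
eef_rot: [[0.945, 0.327, 0.001], [0.327, -0.945, -0.0], [0.001, 0.001, -1.0]]
wrist_force: [1.4, 0.6, -1.1]
grip_width: 0.059
```

```bash
python3 c.py
```

```text
t 11.88 yaw -70.9 hex rel 11.9 flange mm 2.2 tilt 1.9 low towards -177.0 inl 7113 8199 F [ 1.4  0.6 -1.1] T [-0.   -0.09 -0.01] pos [ 0.5567 -0.1639  0.2638] j7 -69.3
```

Call:
jog_arm --pt "0 0 0 -4 0.38" --pt "0 0 0 -8 0.38" --pt "0 0 0 -8 0.38"

```text
time: 12.18
eef_pos: [0.5566, -0.1639, 0.2638]
eef_rot: [[0.981, 0.194, 0.001], [0.194, -0.981, -0.0], [0.0, 0.0, -1.0]]
wrist_force: [0.4, 0.1, -0.4]
grip_width: 0.0591
```

```bash
python3 c.py
```

```text
t 12.18 yaw -78.8 hex rel 11.8 flange mm 1.7 tilt 2.0 low towards 169.0 inl 7095 8188 F [ 0.4  0.1 -0.4] T [-0.05 -0.01  0.03] pos [ 0.5566 -0.1639  0.2638] j7 -76.5
```

Call:
jog_arm --pt "0 0 0 -4 0.38" --pt "0 0 0 -8 0.38" --pt "0 0 0 -8 0.38"

```text
time: 12.48
eef_pos: [0.5565, -0.164, 0.2638]
eef_rot: [[0.998, 0.055, 0.0], [0.055, -0.998, -0.0], [0.0, 0.0, -1.0]]
wrist_force: [0.7, -0.3, -0.7]
grip_width: 0.059
```

```bash
python3 c.py
```

```text
t 12.48 yaw -86.8 hex rel 10.8 flange mm 1.1 tilt 1.8 low towards 155.0 inl 7098 8058 F [ 0.7 -0.3 -0.7] T [-0.08 -0.02 -0.01] pos [ 0.5565 -0.164   0.2638] j7 -83.8
```

Call:
jog_arm --pt "0 0 0 -3 0.38" --pt "0 0 0 -6 0.38" --pt "0 0 0 -6 0.38"

```text
time: 12.78
eef_pos: [0.5565, -0.164, 0.2637]
eef_rot: [[0.999, -0.049, 0.0], [-0.049, -0.999, -0.0], [0.0, 0.0, -1.0]]
wrist_force: [0.7, -0.7, -0.5]
grip_width: 0.0587
```

```bash
python3 c.py
```

```text
t 12.78 yaw -92.8 hex rel 11.8 flange mm 0.8 tilt 1.4 low towards 138.0 inl 7160 7916 F [ 0.7 -0.7 -0.5] T [-0.13 -0.07  0.03] pos [ 0.5565 -0.164   0.2637] j7 -89.2
```

Call:
jog_arm --pt "0 0 0 -3 0.38" --pt "0 0 0 -6 0.38" --pt "0 0 0 -6 0.38"

```text
time: 13.08
eef_pos: [0.5564, -0.1641, 0.2637]
eef_rot: [[0.988, -0.154, 0.0], [-0.154, -0.988, -0.0], [0.0, 0.0, -1.0]]
wrist_force: [-0.4, -1.3, -0.2]
grip_width: 0.059
```

```bash
python3 c.py
```

```text
t 13.08 yaw -98.8 hex rel 11.3 flange mm 0.5 tilt 0.9 low towards 106.0 inl 7197 7770 F [-0.4 -1.3 -0.2] T [-0.1  -0.12  0.02] pos [ 0.5564 -0.1641  0.2637] j7 -94.7
```

Call:
jog_arm --pt "0 0 0 -2 0.38" --pt "0 0 0 -4 0.38" --pt "0 0 0 -4 0.38"

```text
time: 13.38
eef_pos: [0.5563, -0.1641, 0.2636]
eef_rot: [[0.975, -0.222, -0.0], [-0.222, -0.975, -0.0], [-0.0, 0.0, -1.0]]
wrist_force: [0.3, -0.7, -0.7]
grip_width: 0.0588
```

```bash
python3 c.py
```

```text
t 13.38 yaw -102.8 hex rel 11.3 flange mm 0.3 tilt 0.5 low towards 86.0 inl 7140 7730 F [ 0.3 -0.7 -0.7] T [-0.25 -0.09  0.03] pos [ 0.5563 -0.1641  0.2636] j7 -98.3
```

Nearly flush. I continue in 2 degree steps until the moment rises.

Call:
jog_arm --pt "0 0 0 -1 0.38" --pt "0 0 0 -2 0.38" --pt "0 0 0 -3 0.38" --pt "0 0 0 -3 0.38"

```text
time: 13.77
eef_pos: [0.5563, -0.1641, 0.2636]
eef_rot: [[0.961, -0.276, -0.0], [-0.276, -0.961, -0.0], [0.0, 0.0, -1.0]]
wrist_force: [0.2, -1.5, -1.0]
grip_width: 0.0585
```

```bash
python3 c.py
```

```text
t 13.77 yaw -106.0 hex rel 11.5 flange mm 0.2 tilt 0.3 low towards 73.0 inl 7176 7772 F [ 0.2 -1.5 -1. ] T [-0.34 -0.05  0.04] pos [ 0.5563 -0.1641  0.2636] j7 -101.2
```

Call:
jog_arm --pt "0 0 0 -1 0.38" --pt "0 0 0 -2 0.38" --pt "0 0 0 -2 0.38"

```text
time: 14.07
eef_pos: [0.5563, -0.164, 0.2636]
eef_rot: [[0.951, -0.309, -0.0], [-0.309, -0.951, -0.0], [0.0, 0.0, -1.0]]
wrist_force: [0.3, -1.9, -1.2]
grip_width: 0.0589
```

```bash
python3 c.py
```

```text
t 14.07 yaw -108.0 hex rel 11.5 flange mm 0.2 tilt 0.2 low towards 67.0 inl 7198 7790 F [ 0.3 -1.9 -1.2] T [-0.46 -0.14  0.09] pos [ 0.5563 -0.164   0.2636] j7 -103.0
```

Call:
jog_arm --pt "0 0 0 -1 0.38" --pt "0 0 0 -2 0.38" --pt "0 0 0 -2 0.38"

```text
time: 14.37
eef_pos: [0.5564, -0.164, 0.2637]
eef_rot: [[0.939, -0.343, 0.0], [-0.343, -0.939, -0.0], [0.0, 0.0, -1.0]]
wrist_force: [0.1, -2.8, -1.0]
grip_width: 0.0592
```

```bash
python3 c.py
```

```text
t 14.37 yaw -110.0 hex rel 11.5 flange mm 0.2 tilt 0.3 low towards 52.0 inl 7168 7766 F [ 0.1 -2.8 -1. ] T [-0.51 -0.16  0.08] pos [ 0.5564 -0.164   0.2637] j7 -104.9
```

Call:
jog_arm --pt "0 0 0 -1 0.38" --pt "0 0 0 -2 0.38" --pt "0 0 0 -2 0.38"

```text
time: 14.67
eef_pos: [0.5564, -0.164, 0.2637]
eef_rot: [[0.927, -0.375, 0.0], [-0.375, -0.927, -0.0], [0.0, 0.0, -1.0]]
wrist_force: [0.5, -3.6, -0.7]
grip_width: 0.0592
```

```bash
python3 c.py
```

```text
t 14.67 yaw -112.0 hex rel 11.5 flange mm 0.2 tilt 0.4 low towards 64.0 inl 7220 7789 F [ 0.5 -3.6 -0.7] T [-0.52 -0.17  0.09] pos [ 0.5564 -0.164   0.2637] j7 -106.7
```

Call:
jog_arm --pt "0 -0.0006 0 -1 0.38" --pt "0 -0.0006 0 -2 0.38" --pt "0 -0.0006 0 -3 0.38" --pt "0 -0.0006 0 -3 0.38"

```text
time: 15.05
eef_pos: [0.5564, -0.1641, 0.2636]
eef_rot: [[0.906, -0.423, -0.0], [-0.423, -0.906, 0.0], [-0.0, -0.0, -1.0]]
wrist_force: [0.7, -2.6, -0.6]
grip_width: 0.0585
```

```bash
python3 c.py w9.png
```

```text
t 15.05 yaw -115.0 hex rel 11.5 flange mm 0.1 tilt 0.2 low towards 30.0 inl 7215 7791 F [ 0.7 -2.6 -0.6] T [-0.31 -0.06  0.02] pos [ 0.5564 -0.1641  0.2636] j7 -109.4
```

View pics/w9.png

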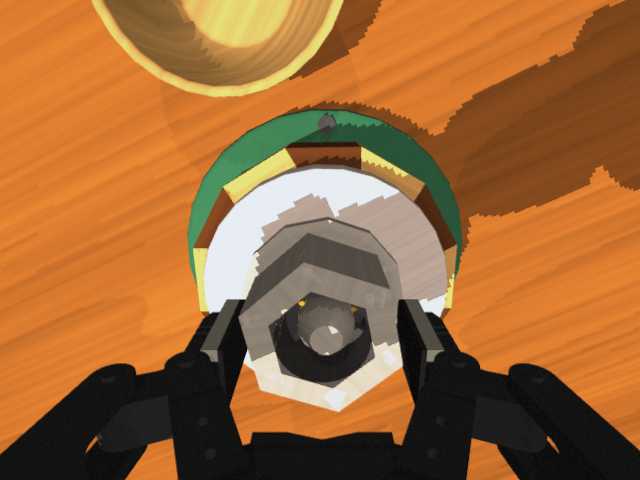

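The wrist view shows the nut level on the plate, with its flange edge at (320,225) against the plate and the stud tip at (327,340). The moment is still low, so I turn on until it rises.

Call:
jog_arm --pt "0 0 0 -1 0.38" --pt "0 0 0 -2 0.38" --pt "0 0 0 -3 0.38" --pt "0 0 0 -3 0.38"

```text
time: 15.43
eef_pos: [0.5564, -0.1642, 0.2636]
eef_rot: [[0.883, -0.47, -0.0], [-0.47, -0.883, 0.0], [-0.0, -0.0, -1.0]]
wrist_force: [0.2, -1.6, -0.8]
grip_width: 0.0586
```

```bash
python3 c.py
```

```text
t 15.43 yaw -118.0 hex rel 11.5 flange mm 0.0 tilt 0.1 low towards 85.0 inl 7219 7791 F [ 0.2 -1.6 -0.8] T [-0.23 -0.07  0.02] pos [ 0.5564 -0.1642  0.2636] j7 -112.1
```

Call:
jog_arm --pt "0 0 0 -1 0.38" --pt "0 0 0 -2 0.38" --pt "0 0 0 -3 0.38" --pt "0 0 0 -3 0.38"

```text
time: 15.82
eef_pos: [0.5564, -0.1642, 0.2637]
eef_rot: [[0.857, -0.515, 0.0], [-0.515, -0.857, 0.0], [-0.0, -0.0, -1.0]]
wrist_force: [-0.2, -0.7, -1.1]
grip_width: 0.059
```

```bash
python3 c.py
```

```text
t 15.82 yaw -121.0 hex rel 11.5 flange mm -0.0 tilt 0.0 low towards 160.0 inl 7238 7809 F [-0.2 -0.7 -1.1] T [-0.12 -0.07 -0.01] pos [ 0.5564 -0.1642  0.2637] j7 -114.8
```

Call:
jog_arm --pt "0 0 0 -1 0.38" --pt "0 0 0 -2 0.38" --pt "0 0 0 -3 0.38" --pt "0 0 0 -3 0.38"

```text
time: 16.2
eef_pos: [0.5565, -0.1642, 0.2637]
eef_rot: [[0.829, -0.559, 0.0], [-0.559, -0.829, 0.0], [0.0, -0.0, -1.0]]
wrist_force: [1.5, -0.4, -0.7]
grip_width: 0.0589
```

```bash
python3 c.py
```

```text
t 16.2 yaw -124.0 hex rel 11.5 flange mm -0.0 tilt 0.0 low towards 26.0 inl 7225 7800 F [ 1.5 -0.4 -0.7] T [-0.08 -0.09 -0.03] pos [ 0.5565 -0.1642  0.2637] j7 -117.6
```

Call:
jog_arm --pt "0 0 0 -1 0.38" --pt "0 0 0 -2 0.38" --pt "0 0 0 -3 0.38" --pt "0 0 0 -4 0.38" --pt "0 0 0 -4 0.38"

```text
time: 16.67
eef_pos: [0.5564, -0.1644, 0.2637]
eef_rot: [[0.788, -0.616, 0.0], [-0.616, -0.788, -0.0], [0.0, 0.0, -1.0]]
wrist_force: [0.2, -0.2, -0.7]
grip_width: 0.0589
```

```bash
python3 c.py
```

```text
t 16.67 yaw -128.0 hex rel 12.5 flange mm -0.0 tilt 0.1 low towards -94.0 inl 7283 7858 F [ 0.2 -0.2 -0.7] T [-0.08 -0.07  0.21] pos [ 0.5564 -0.1644  0.2637] j7 -121.2
```

The moment has risen to 0.21 N m with the flange at 0.0 mm and no tilt, so it is snug. I centre the spanner, open and withdraw.

Call:
jog_arm --pt "0 0 0 5 0.38" --pt "0 0 0 10 0.45" --pt "0 0 0 12 0.7" --pt "0 0 0 12 0.8" --pt "0 0 0 12 0.8"

```text
time: 17.13
eef_pos: [0.5563, -0.1644, 0.2638]
eef_rot: [[0.898, -0.439, -0.0], [-0.439, -0.898, 0.0], [-0.0, -0.0, -1.0]]
wrist_force: [0.0, -0.3, -0.0]
grip_width: 0.077
```

Call:
jog_arm --pt "0 0 0.01 0 0.8" --pt "0 0 0.03 0 0.8" --pt "0 0 0.06 0 0.8" --pt "0 0 0.1 0 0.8" --pt "0 0 0.14 0 0.8"

```text
time: 17.55
eef_pos: [0.5557, -0.1642, 0.405]
eef_rot: [[0.899, -0.438, -0.002], [-0.438, -0.899, 0.001], [-0.002, 0.0, -1.0]]
wrist_force: [1.6, -1.2, 0.2]
grip_width: 0.0771
```

Call:
jog_arm --pt "-0.02 0 0 0 0.8" --pt "-0.04 0 0 0 0.8" --pt "-0.04 0 0 0 0.8"

```text
time: 17.8
eef_pos: [0.5137, -0.1648, 0.4053]
eef_rot: [[0.898, -0.44, -0.001], [-0.44, -0.898, -0.001], [-0.0, 0.002, -1.0]]
wrist_force: [-1.2, 0.1, -1.1]
grip_width: 0.0766
```

```bash
python3 c.py && python3 - <<'E'
from h import *
d=cap("wrist");print(hexfit(d,(.556,-.164),.1,.12,.04))
d=cap("side");P=pts(d);rr=np.hypot(P[...,0]-.556,P[...,1]+.164)
for lo,hi in((.068,.08),(.1,.12)):
    k=P[(P[...,2]>lo)&(P[...,2]<hi)&(rr<.034)&(rr>.02)];print(len(k),np.percentile(k[:,2],[10,50,90]))
a=d["color"][140:290,280:480].repeat(4,0).repeat(4,1);cv2.imwrite("pics/s9.png",a)
E
```

```text
t 17.8 yaw -116.1 hex rel 0.6 flange mm 0.1 tilt 0.6 low towards 92.0 inl 456 537 F [-1.2  0.1 -1.1] T [-0.01  0.03  0.04] pos [ 0.5137 -0.1648  0.4053] j7 -105.7
(4414, np.float64(0.1098), 'flat normal deg', np.float64(4.0), 'af', array([54.2, 53.8, 54.4]), 'c', array([ 0.5565, -0.1634]))
117 [0.07151825 0.07577831 0.07883436]
193 [0.10224763 0.10941457 0.11131768]
```

View pics/s9.png

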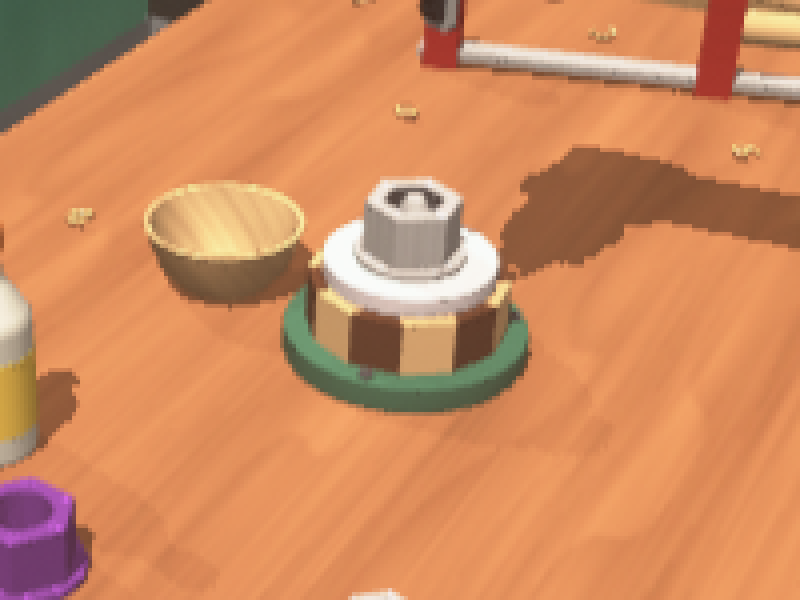

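The side view shows the nut flush and level on the plate at (412,240), the stud tip level with its top, and the bowl and bottle undisturbed. Handing in.

```bash
python3 -c "
from rig import workorder;print(workorder.job_done())"
```

```text
the job is handed in; nothing more can be done
None
```

The large steel flange nut is wound down flush on the pressure plate and released, and the job is handed in. The last robot time I read before handing in was 17.8 s, against the 72 s limit.

- **Setting down:** I set the nut on the stud, where its flange rested about 12 mm above the plate.
- **Backing off:** I turned it anticlockwise until it dropped in level at about 6.5 mm, then on to its stop, where the moment reached 0.41 N m. By the rule in the task that is about 68 N, under the 120 N limit.
- **Winding down:** I turned it clockwise until the flange was flush and the moment rose to 0.21 N m, then let go.

**Last checks after release:**
- The wrist camera put the flange 0.1 mm from flush with the nut centred on the stud. It read 0.6° of tilt from farther away; close up it had been about 0.1°.
- The side picture shows the nut flush and the bowl and bottle where they were. I did not check the gouge after the work, but the arm never went near it.
- The gripper is clear of everything.

**What did not go as expected:**
- **Tilt:** the nut tipped about 15° for a moment as one lug dropped before the others, then levelled itself.
- **Wedging:** after the stop it stuck in the jaws for the first 40° clockwise, held slightly above the ramp with almost no load. I opened the jaws a little and it dropped back onto the thread.
- **Turn to seat:** it took about 130° clockwise rather than about 100° before the moment rose. The flange already read flush for roughly the last 10° to 15° of that.

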